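# Click the length stop into the yellow index clip

### The job

Set the cutting length on the batten gauge: push the red stop block along its rods, with the fingertips against its side, until its spring pin clicks over the first ridge and drops into the notch of the yellow index clip. Leave it sitting in that notch, do not force it past, and do not touch the black knob on top or disturb the bottle, cup, tape roll and sanding block.

Things in the scene. Friction and masses are not known exactly. Their poses are not given: they have to be found in the camera images.
- gauge: Batten gauge fixed on the bench: grey base plate 134 (x) by 540 (y) by 12 mm, two 10 mm steel rods along y (28 mm either side of the centre line, tops 39 mm above the bench), end plates 57 mm high at y = +-262 mm, wooden bed 70 mm wide, 18 mm high along its -x side. Origin: centre of the base's underside, at bench height; y along the rods, z up.
- stop: Red stop block, 90 x 90 x 46 mm, slides along the rods (gauge y) only, +-200 mm from the middle; starts between the clips. Origin: centre of its underside, 26 mm above the bench; axes as the gauge's. Push its flat y faces (45 mm from the origin), 45 to 72 mm above the bench. Friction about 1 N plus 6 N per m/s; stays where left. A steel stop plate reaches 61 mm out on its -x side.
- knob: Black knob, 24 mm across, 16 mm high, in the middle of the red block's top (knob top 89 mm above the bench): head of the spring pin whose roller tip rides under the block's middle. Origin: its underside's centre, 73 mm above the bench with the pin down, 1 mm higher in a notch, 5 mm higher on a ridge. Not to be touched.
- yellow_clip: Yellow index clip, fixed on the base plate at either end of the gauge. 34 mm long in y; its underside's centre is the origin, 12 mm above the bench. A yellow flag, 8 mm wide, stands 64 mm to the +x side, up to 62 mm above the bench. Two rounded ridges, 9 mm either side of the middle along y, tops 21 mm above the bench: only the pin meets them, the block passes over.
- yellow_notch (a point): Notch between the yellow clip's ridges, on the gauge's centre line, 12 mm above the bench; axes as the gauge's. Home: block's middle level with it. The push rises to about 8 N from 19 mm before home and falls away as the pin tops the first ridge, 9 mm before home; the block then jumps ahead into the notch by itself. About 8 N more would force it out beyond.
- blue_notch (a point): The notch of the blue index clip, exactly like the yellow clip but blue, on the other side of the block; not wanted.
- bottle: Upright water bottle, clear with blue label and white cap, 64 mm across, 190 mm tall, loose. Origin: centre of its underside. Bystander.
- cup: Upright lidded paper cup, brown sleeve, 83 mm across at the lid, 114 mm tall, loose. Origin: centre of its underside. Bystander.
- tape: Yellow tape roll lying flat, 100 mm across, 25 mm tall, loose. Origin: centre of its underside. Bystander.
- sander: Cork sanding block, 70 (x) by 120 (y) by 28 mm, loose. Origin: centre of its underside. Bystander.

How it is judged:
By the outcome, as a careful person would: the job done as asked, in the order asked, and still so for the second after the job is handed in, with the robot touching nothing.
It also fails if it takes over 45 s, if anything falls off the work surface, if the arm or the gripper's body presses on something with over 40 N, if the wrist force passes 120 N, or if a joint passes its speed limit or range.

### The arm

A 6-joint arm with a two-finger parallel gripper is mounted at the origin on the work surface. World frame = base frame: x ahead of the robot, y to its left, z up, the work surface at z = 0. Lengths are in mm, angles in rad, forces in N, time in s.
With the tool pointing down it reaches from about 300 to 750 mm from the base axis. Payload 8.5 kg.
Tool frame: the origin (TCP) lies between the finger pads; the fingertips stand 8 mm ahead of it and the grasp point (between the pads) lies 11 mm behind it; z points along the fingers, y is the direction in which the jaws open and shut (so a half turn about z gives the same grasp; the last joint's range is limited). The gripper opens to 88 mm and grips with 3 to 60 N. Pads are 18 mm wide; open, the fingers measure 123 mm over their backs; the gripper's body (75 mm by 187 mm) begins 45 mm behind the grasp point.
Start: joints at [-1.388, 0.381, 1.297, -0, 1.464, -0.215], TCP at [213.058, -507.037, 246.748] pointing down, gripper open.
Joint ranges: [-3.11, 3.11], [-0.89, 2.33], [0.22, 2.48], [-1.42, 4.56], [0.17, 2.85], [-2.88, 2.88]. Speed limits (rad/s): [2.39, 2.39, 3.14, 3.14, 3.14, 3.14].

### API

Orientations are given as a rotation vector (axis times angle).
In Python, from workcell import robot, vision gives the robot as it stands.
- The arm moves only by the tool apply_moves, never from a script. Its argument "targets" is a list of rows, each a list of 3 entries, a list of its own where there are three numbers: the gripper command: -1 is shut, 1 is fully open, values between are in proportion, then the shift along the world's x, y, z in cm, then the turn, a rotation vector about the world's x, y, z in rad. In form: [[fingers, [tx, ty, tz], [rx, ry, rz]], ...]. A call has exactly 8 rows; each row is the pose to reach, as a shift and turn from the pose commanded when the call began; what a row does not reach only later rows make up. A row lasts 1/12 s, in which the tool goes at most 41.7 mm and 7.16 degrees, less where a joint would pass 70% of its speed; a pose out of reach is approached as far as the arm can. A call with a gripper value outside its range is refused whole. The fingers move at their own pace and stop on an object; the grip force is fixed at half the most. Time passes only in rows, so rows that repeat a pose let the fingers close, or fill a call up. It gives the time, the measured TCP pose, the force and the opening at its end, in the units of the state.
- robot.sense(): the state, without advancing time (a new reading comes with each control period).
- vision.capture(name): name is "scene" or "top" or "wrist"; returns the picture (384x512x3 uint8, red, green, blue); there is no depth.
- vision.camera_model(name): a dict with "mtx" (3x3 intrinsics, pixels), "R" (3x3) and "t" (3): a world point X has camera coordinates R X + t; the wrist camera has in their place "hand_eye" (4x4, takes a point from camera to tool coordinates, whose origin is the TCP and whose axes are the flange's). Camera axes: x right, y down, z forward; pixel columns grow to the right and rows downward; lengths in mm; the calibration is good to about 2 mm. A picture is of the moment at which its call begins: read the wrist's pose just before it. camera_model takes no time and is no camera call.
- robot.hand_in(): hands the job in, once; it reports no verdict.
The state is a dict: "time_s": time; "joint_positions": joint angles; "joint_velocities": joint speeds; "effort": joint torques, N m; "ee_pos": TCP position; "tool_rot": TCP orientation; "force": force on the tool from outside, world axes, zero at the start; "torque": the same for the moment, N m; "grip_width": finger opening in mm.
Only numpy, scipy, OpenCV 4.12 (cv2) and the standard library are available. Lean on these libraries where they do the work, as an engineer would, in place of code of your own. Each camera call takes 0.05 s, during which the arm holds its last target. There are 200 camera calls.

## Working session

There is one attempt and no reset: what is moved stays moved. The work goes in short steps, Python scripts to look and compute and a tool call to move; the robot and the scene stay as the last step left them, time stands still between calls to the robot, and variables do not carry over. Pictures are saved under pics/ and viewed, about 8 in all and at most 12, crops included, and the job is handed in when it is done.

Besides the shell and the picture viewer there is one more tool, called by a JSON object that holds its "method" and its "body", one argument or row to a line. apply_moves: Moves the arm, as the interface text tells. Its arguments: {"type":"object","properties":{"targets":{"type":"array"}},"required":["targets"]}

```bash
mkdir -p pics
python3 - <<'E'
from workcell import robot, vision
import cv2, numpy as np
s=robot.sense(); print({k:np.round(s[k],3) for k in('time_s','ee_pos','tool_rot','force','grip_width')})
a=vision.capture("scene"); b=vision.capture("top")
for n,i in(("scene",a),("top",b)):
    cv2.imwrite(f"pics/{n}0.png",i[:,:,::-1])
    m=vision.camera_model(n); print(n,np.round(m["mtx"],1).tolist(),np.round(-m["R"].T@m["t"]),np.round(m["R"],2).tolist())
E
```

```text
{'time_s': np.float64(0.0), 'ee_pos': array([ 212.994, -506.79 ,  246.143]), 'tool_rot': array([-3.078, -0.62 ,  0.   ]), 'force': array([-0.255, -0.206, -0.017]), 'grip_width': np.float64(88.023)}
scene [[364.9, 0.0, 250.4], [0.0, 364.9, 183.7], [0.0, 0.0, 1.0]] [ 999. -377.  698.] [[0.7, 0.71, -0.01], [0.53, -0.53, -0.66], [-0.48, 0.46, -0.75]]
top [[352.9, 0.0, 252.1], [0.0, 352.9, 190.8], [0.0, 0.0, 1.0]] [552.  -5. 772.] [[0.01, -1.0, -0.03], [-1.0, -0.01, -0.09], [0.09, 0.03, -1.0]]
```

View pics/top0.png

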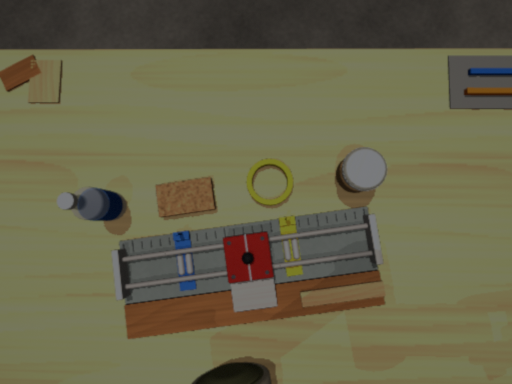

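View pics/scene0.png

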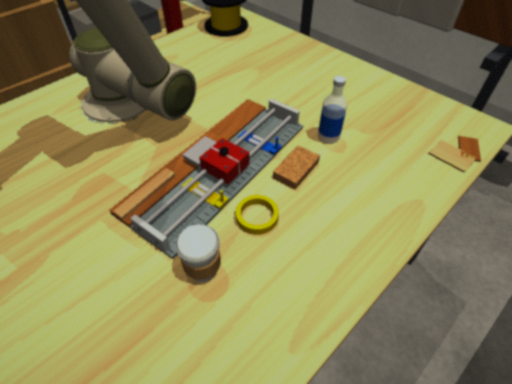

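The top view shows the gauge with the red block and its knob near (248,258). The yellow clip is at u≈291 (world -y side) and the blue clip at u≈185. The bystanders are all on the +x side. The scene view agrees, and it has the block between the clips.

```bash
cat > h.py <<'E'
import cv2, numpy as np
from workcell import robot, vision
def ray(name,px,z):
    m=vision.camera_model(name); px=np.atleast_2d(np.float32(px)).astype(float)
    R,t=np.array(m["R"]),np.array(m["t"]).ravel(); c=-R.T@t
    d=(np.linalg.inv(m["mtx"])@np.c_[px,np.ones(len(px))].T).T@R
    return c+d*((z-c[2])/d[:,2])[:,None]
def proj(name,X):
    m=vision.camera_model(name); p=(m["R"]@np.atleast_2d(X).T).T+np.ravel(m["t"])
    p=p@np.array(m["mtx"]).T; return p[:,:2]/p[:,2:]
def blobs(img,lo,hi,amin=15):
    h=cv2.cvtColor(img,cv2.COLOR_RGB2HSV); k=cv2.inRange(h,lo,hi)
    n,_,st,c=cv2.connectedComponentsWithStats(k); return k,[(st[i].tolist(),c[i].round(1).tolist()) for i in range(1,n) if st[i,4]>=amin]
E
python3 - <<'E'
from h import *
i=cv2.imread("pics/top0.png")[:,:,::-1].copy()
c=i[195:345,105:395]; cv2.imwrite("pics/c1.png",cv2.resize(c[:,:,::-1],None,fx=2.7,fy=2.7,interpolation=cv2.INTER_CUBIC))
k,b=blobs(i,(0,200,100),(8,255,255)); k2,_=blobs(i,(172,200,100),(180,255,255)); k|=k2
k=cv2.morphologyEx(k,cv2.MORPH_CLOSE,np.ones((9,9)))
n=max(cv2.findContours(k,0,1)[0],key=cv2.contourArea); r=cv2.minAreaRect(n); print("red",r,ray("top",cv2.boxPoints(r),72).round(1).tolist(),ray("top",[r[0]],72).round(1))
print("yel",blobs(i,(25,190,120),(34,255,255))[1]); print("blue",blobs(i,(100,190,80),(125,255,255))[1])
h=cv2.cvtColor(i,cv2.COLOR_RGB2HSV); print(h[225,288],h[258,263],h[240,292],h[268,294])
k=cv2.inRange(i,(0,0,0),(40,40,40)); k[:240]=0;k[275:]=0;k[:,:235]=0;k[:,262:]=0
ys,xs=np.nonzero(k); print("knob",xs.mean(),ys.mean(),ray("top",[[xs.mean(),ys.mean()]],87).round(1))
E
```

```text
red ((247.61766052246094, 257.0294494628906), (44.001869201660156, 43.371341705322266), 82.23483276367188) [[521.6, 73.8, 72.0], [534.4, -10.8, 72.0], [450.4, -23.3, 72.0], [437.5, 60.3, 72.0]] [[485.7  24.9  72. ]]
yel []
blue [([471, 69, 41, 4, 164], [491.0, 70.5]), ([174, 233, 16, 15, 150], [181.3, 240.4]), ([181, 281, 14, 8, 69], [187.3, 284.8])]
[ 26 196 104] [  1 220 108] [13 18 99] [ 30 179 121]
knob 247.30392156862746 257.95098039215685 [[485.4  24.8  87. ]]
```

View pics/c1.png

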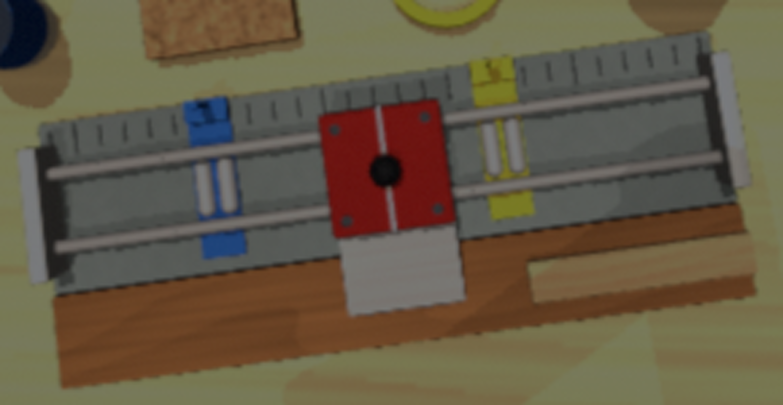

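The crop shows the ridges clearly. The yellow pair is at about (492,148) and (515,146) in the crop, and the blue pair at about (205,188) and (228,187). The block sits between them, with its knob at (385,170).

Run:
```python
from h import *
o=np.array([105,195])
Y=ray("top",[np.array([503,147])/2.7+o],19)[0]; B=ray("top",[np.array([216.5,187.5])/2.7+o],19)[0]
K=ray("top",[[247.4,257.8]],87)[0]
ax=(Y-B)[:2]; L=np.linalg.norm(ax); ax/=L
print("Y",Y.round(1),"B",B.round(1),"dist",L.round(1),"push dir",ax.round(4),"yaw deg",np.degrees(np.arctan2(ax[0],-ax[1])))
s=(K[:2]-Y[:2])@ax; n=np.array([-ax[1],ax[0]]); print("knob along from Y",s,"lateral",(K[:2]-Y[:2])@n)
print("block face centre",(K[:2]-45*ax).round(1))
```

```text
Y [498.1 -64.5  19. ] B [462.8 159.1  19. ] dist 226.3 push dir [ 0.1558 -0.9878] yaw deg 8.961253007946315
knob along from Y -89.96677914659186 lateral 1.6333144859846138
block face centre [478.7  69.1]
```

{"method": "apply_moves", "body": {
  "targets": [
    [-1,[1.5,3.5,0],[0,0,0.08]],
    [-1,[3,7,0],[0,0,0.16]],
    [-1,[4.5,11,0],[0,0,0.24]],
    [-1,[6.5,15,0],[0,0,0.33]],
    [-1,[8,19,0],[0,0,0.41]],
    [-1,[10,23,0],[0,0,0.5]],
    [-1,[11.5,27,0],[0,0,0.58]],
    [-1,[13,30,0],[0,0,0.66]]
  ]
}}

```text
time_s: 0.77
ee_pos: [342.6, -205.8, 246.7]
tool_rot: [-2.709, -1.59, 0.0]
force: [1.0, -0.3, 0.2]
grip_width: 36.6
```

{"method": "apply_moves", "body": {
  "targets": [
    [-1,[1.5,3.5,0],[0,0,0.08]],
    [-1,[3,7,0],[0,0,0.16]],
    [-1,[4.5,11,0],[0,0,0.25]],
    [-1,[6.5,15,0],[0,0,0.33]],
    [-1,[8,19,0],[0,0,0.42]],
    [-1,[10,23,0],[0,0,0.5]],
    [-1,[11.5,27,0],[0,0,0.58]],
    [-1,[13,30.5,-4],[0,0,0.67]]
  ]
}}

```text
time_s: 1.43
ee_pos: [468.9, 85.7, 222.9]
tool_rot: [2.03, 2.389, 0.008]
force: [0.9, -0.8, -0.7]
grip_width: 0.5
```

Run:
```python
from h import *
from scipy.spatial.transform import Rotation as Ro
s=robot.sense(); R=Ro.from_rotvec(s['tool_rot']).as_matrix(); print(s['time_s'],s['ee_pos'],R[:,1].round(3),R[:,2].round(3),s['grip_width'],s['force'])
i=vision.capture("wrist"); cv2.imwrite("pics/w1.png",i[:,:,::-1]); m=vision.camera_model("wrist"); print({k:np.round(v,2).tolist() for k,v in m.items()})
```

```text
1.4333 [468.91038238  85.67948768 222.90062766] [0.987 0.162 0.008] [ 0.008 -0.    -1.   ] 0.5134437227880154 [ 0.8818923  -0.84706671 -0.68351566]
{'mtx': [[318.54, 0.0, 250.63], [0.0, 318.54, 192.04], [0.0, 0.0, 1.0]], 'hand_eye': [[-0.0, -0.96, -0.27, 70.09], [1.0, 0.0, -0.0, 0.85], [0.0, -0.27, 0.96, -136.73], [0.0, 0.0, 0.0, 1.0]]}
```

View pics/w1.png

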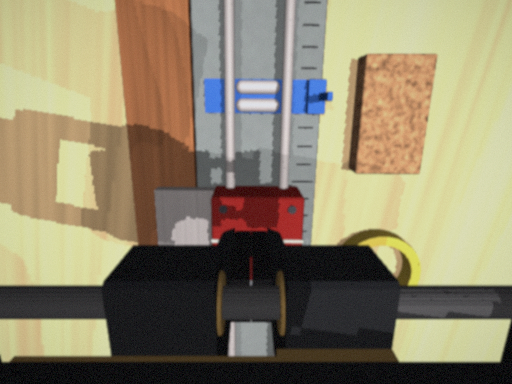

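The wrist view shows the block's near (+y) side at rows 187–197, centred at u≈258. The blue ridges are at (258,87) and (258,105), and nothing stands in the gap between them.

Run:
```python
from h import *
from scipy.spatial.transform import Rotation as Ro
m=vision.camera_model("wrist"); H=np.array(m["hand_eye"])
R=Ro.from_rotvec([2.03,2.389,0.008]).as_matrix(); p=np.array([468.9,85.7,222.9])
def wr(u,v,z):
    d=R@H[:3,:3]@np.linalg.inv(m["mtx"])@[u,v,1]; c=R@H[:3,3]+p; return (c+d*(z-c[2])/d[2]).round(1)
i=cv2.imread("pics/w1.png"); 
for v in range(182,204): print(v,i[v,258].tolist(),end=" ")
print("\nface top",wr(258,195,72),"face bottom",wr(258,188,26),"blue",wr(258,96,19))
s=robot.sense(); print(s['ee_pos'])
```

```text
182 [95, 95, 91] 183 [89, 91, 87] 184 [85, 86, 83] 185 [63, 65, 70] 186 [46, 46, 65] 187 [25, 22, 60] 188 [21, 23, 60] 189 [12, 12, 57] 190 [13, 17, 59] 191 [18, 20, 62] 192 [11, 8, 60] 193 [18, 18, 63] 194 [16, 15, 60] 195 [17, 21, 64] 196 [16, 21, 72] 197 [17, 19, 82] 198 [17, 20, 90] 199 [28, 29, 99] 200 [33, 32, 102] 201 [30, 32, 102] 202 [19, 17, 96] 203 [24, 26, 99] 
face top [479.6  73.2  72. ] face bottom [481.8  67.9  26. ] blue [466.  162.3  19. ]
[467.22327151  88.7839853  215.69465827]
```

{"method": "apply_moves", "body": {
  "targets": [
    [-1,[0.4,0.8,-1],[0,0,0]],
    [-1,[0.4,0.8,-3],[0,0,0]],
    [-1,[0.4,0.8,-5],[0,0,0]],
    [-1,[0.4,0.8,-7],[0,0,0]],
    [-1,[0.4,0.8,-9],[0,0,0]],
    [-1,[0.4,0.8,-9],[0,0,0]],
    [-1,[0.4,0.8,-9],[0,0,0]],
    [-1,[0.4,0.8,-9],[0,0,0]]
  ]
}}

```text
time_s: 2.15
ee_pos: [471.1, 90.4, 130.8]
tool_rot: [2.041, 2.387, 0.001]
force: [-0.3, 0.6, -0.2]
grip_width: 0.5
```

{"method": "apply_moves", "body": {
  "targets": [
    [-1,[0.4,0.8,0],[0,0,0]],
    [-1,[0.4,0.8,-1.5],[0,0,0]],
    [-1,[0.4,0.8,-3],[0,0,0]],
    [-1,[0.4,0.8,-4.5],[0,0,0]],
    [-1,[0.4,0.8,-6],[0,0,0]],
    [-1,[0.4,0.8,-7.2],[0,0,0]],
    [-1,[0.4,0.8,-7.2],[0,0,0]],
    [-1,[0.4,0.8,-7.2],[0,0,0]]
  ]
}}

```text
time_s: 2.82
ee_pos: [475.1, 99.1, 58.4]
tool_rot: [2.04, 2.388, 0.001]
force: [-0.1, -0.0, -1.3]
grip_width: 0.4
```

{"method": "apply_moves", "body": {
  "targets": [
    [-1,[0.05,-0.3,0],[0,0,0]],
    [-1,[0.1,-0.65,0],[0,0,0]],
    [-1,[0.16,-1.0,0],[0,0,0]],
    [-1,[0.22,-1.4,0],[0,0,0]],
    [-1,[0.28,-1.8,0],[0,0,0]],
    [-1,[0.35,-2.2,0],[0,0,0]],
    [-1,[0.42,-2.6,0],[0,0,0]],
    [-1,[0.47,-3.0,0],[0,0,0]]
  ]
}}

```text
time_s: 3.48
ee_pos: [479.5, 68.4, 57.9]
tool_rot: [2.041, 2.389, 0.0]
force: [0.0, 1.1, 1.1]
grip_width: 0.3
```

{"method": "apply_moves", "body": {
  "targets": [
    [-1,[0.08,-0.5,0],[0,0,0]],
    [-1,[0.16,-1.0,0],[0,0,0]],
    [-1,[0.24,-1.5,0],[0,0,0]],
    [-1,[0.32,-2.0,0],[0,0,0]],
    [-1,[0.4,-2.5,0],[0,0,0]],
    [-1,[0.47,-3.0,0],[0,0,0]],
    [-1,[0.55,-3.5,0],[0,0,0]],
    [-1,[0.58,-3.7,0],[0,0,0]]
  ]
}}

```text
time_s: 4.15
ee_pos: [485.2, 31.0, 57.8]
tool_rot: [2.041, 2.388, -0.0]
force: [0.0, 1.3, 0.1]
grip_width: 0.6
```

Run:
```python
from h import *
s=robot.sense(); print(s['time_s'],s['ee_pos'].round(1) if hasattr(s['ee_pos'],'round') else s['ee_pos'],np.round(s['force'],2))
i=vision.capture("top"); j=vision.capture("scene"); cv2.imwrite("pics/top2.png",i[:,:,::-1])
a=cv2.resize(i[195:345,105:395],None,fx=2.7,fy=2.7,interpolation=cv2.INTER_CUBIC); cv2.imwrite("pics/c2.png",a[:,:,::-1])
print(robot.sense()['ee_pos'])
```

```text
4.15 [485.2  31.   57.8] [0.05 1.32 0.15]
[485.20588806  31.28899286  57.78820536]
```

View pics/c2.png

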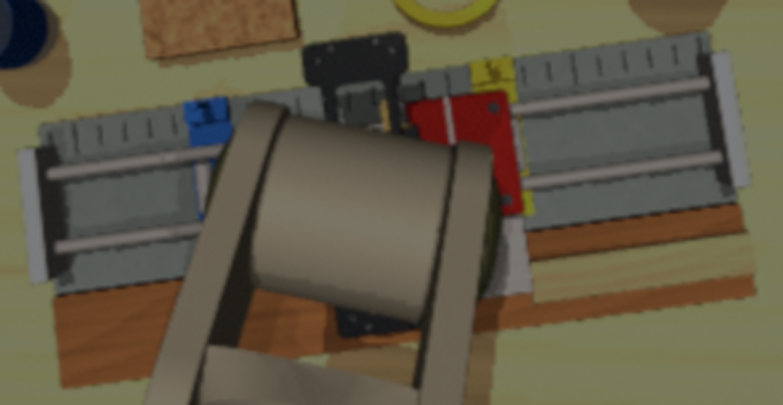

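The block has moved about 50 mm, with its far edge now at u≈514 in the crop. That leaves about 40 mm to home, and the ramp should start in about 21 mm.

{"method": "apply_moves", "body": {
  "targets": [
    [-1,[0.04,-0.25,0],[0,0,0]],
    [-1,[0.08,-0.5,0],[0,0,0]],
    [-1,[0.12,-0.75,0],[0,0,0]],
    [-1,[0.16,-1.0,0],[0,0,0]],
    [-1,[0.2,-1.25,0],[0,0,0]],
    [-1,[0.24,-1.5,0],[0,0,0]],
    [-1,[0.28,-1.75,0],[0,0,0]],
    [-1,[0.28,-1.8,0],[0,0,0]]
  ]
}}

```text
time_s: 4.92
ee_pos: [488.0, 13.4, 57.8]
tool_rot: [2.041, 2.388, -0.0]
force: [-1.5, 1.7, -0.4]
grip_width: 0.1
```

{"method": "apply_moves", "body": {
  "targets": [
    [-1,[0.01,-0.06,0],[0,0,0]],
    [-1,[0.02,-0.12,0],[0,0,0]],
    [-1,[0.03,-0.18,0],[0,0,0]],
    [-1,[0.04,-0.24,0],[0,0,0]],
    [-1,[0.05,-0.3,0],[0,0,0]],
    [-1,[0.06,-0.36,0],[0,0,0]],
    [-1,[0.06,-0.4,0],[0,0,0]],
    [-1,[0.06,-0.4,0],[0,0,0]]
  ]
}}

```text
time_s: 5.58
ee_pos: [488.5, 10.1, 57.8]
tool_rot: [-2.04, -2.388, -0.001]
force: [0.5, 5.5, -0.5]
grip_width: 0.3
```

{"method": "apply_moves", "body": {
  "targets": [
    [-1,[0.01,-0.05,0],[0,0,0]],
    [-1,[0.02,-0.1,0],[0,0,0]],
    [-1,[0.03,-0.15,0],[0,0,0]],
    [-1,[0.03,-0.2,0],[0,0,0]],
    [-1,[0.04,-0.25,0],[0,0,0]],
    [-1,[0.05,-0.3,0],[0,0,0]],
    [-1,[0.05,-0.35,0],[0,0,0]],
    [-1,[0.06,-0.4,0],[0,0,0]]
  ]
}}

```text
time_s: 6.25
ee_pos: [489.0, 6.6, 57.8]
tool_rot: [-2.04, -2.388, -0.002]
force: [0.8, 8.7, 0.4]
grip_width: 0.3
```

{"method": "apply_moves", "body": {
  "targets": [
    [-1,[0.0,-0.03,0],[0,0,0]],
    [-1,[0.01,-0.06,0],[0,0,0]],
    [-1,[0.01,-0.09,0],[0,0,0]],
    [-1,[0.02,-0.12,0],[0,0,0]],
    [-1,[0.02,-0.15,0],[0,0,0]],
    [-1,[0.03,-0.18,0],[0,0,0]],
    [-1,[0.03,-0.2,0],[0,0,0]],
    [-1,[0.03,-0.2,0],[0,0,0]]
  ]
}}

```text
time_s: 6.92
ee_pos: [489.4, 4.1, 57.9]
tool_rot: [-2.04, -2.389, -0.001]
force: [-0.5, 5.6, 0.1]
grip_width: 0.5
```

{"method": "apply_moves", "body": {
  "targets": [
    [-1,[0.0,-0.03,0],[0,0,0]],
    [-1,[0.01,-0.06,0],[0,0,0]],
    [-1,[0.01,-0.09,0],[0,0,0]],
    [-1,[0.02,-0.12,0],[0,0,0]],
    [-1,[0.02,-0.15,0],[0,0,0]],
    [-1,[0.02,-0.15,0],[0,0,0]],
    [-1,[0.02,-0.15,0],[0,0,0]],
    [-1,[0.02,-0.15,0],[0,0,0]]
  ]
}}

```text
time_s: 7.58
ee_pos: [489.7, 2.2, 57.8]
tool_rot: [2.04, 2.389, 0.0]
force: [0.1, 2.2, -0.7]
grip_width: 0.5
```

{"method": "apply_moves", "body": {
  "targets": [
    [-1,[0.0,-0.03,0],[0,0,0]],
    [-1,[0.01,-0.06,0],[0,0,0]],
    [-1,[0.01,-0.09,0],[0,0,0]],
    [-1,[0.02,-0.12,0],[0,0,0]],
    [-1,[0.02,-0.15,0],[0,0,0]],
    [-1,[0.02,-0.15,0],[0,0,0]],
    [-1,[0.02,-0.15,0],[0,0,0]],
    [-1,[0.02,-0.15,0],[0,0,0]]
  ]
}}

```text
time_s: 8.25
ee_pos: [489.8, 0.6, 57.9]
tool_rot: [2.04, 2.389, -0.0]
force: [-0.2, 0.7, -0.3]
grip_width: 0.6
```

```bash
cat > m.py <<'E'
from h import *
ax=np.array([.1558,-.9878]); Y=np.array([498.1,-64.5])
def edge(i):
    h=cv2.cvtColor(i,cv2.COLOR_RGB2HSV); k=((h[...,0]<8)|(h[...,0]>172))&(h[...,1]>190)&(h[...,2]>60)
    k[:225]=0;k[285:]=0
    P=[]
    for v in range(234,270):
        u=np.nonzero(k[v,200:330])[0]
        if len(u)>3: P.append((u.max()+200.5,v))
    X=ray("top",P,72)[:,:2]; s=(X-Y)@ax; return np.round(np.percentile(s,[25,50,75]),1),len(P)
E
python3 - <<'E'
from m import *
rd=lambda n:cv2.imread(n)[:,:,::-1].copy()
i=vision.capture("top"); cv2.imwrite("pics/top3.png",i[:,:,::-1])
for a in (rd("pics/top0.png"),rd("pics/top2.png"),i): print(edge(a))
print(robot.sense()['ee_pos'],robot.sense()['force'])
E
```

```text
(array([-47.2, -46.8, -46.3]), 36)
(array([2.3, 2.8, 3.3]), 33)
(array([33.1, 33.6, 34. ]), 14)
[489.79857201   0.6046383   57.8966661 ] [0.60489967 0.83684804 0.30887304]
```

The block is about 9.5 mm before home, so it is right at the crest of the first ridge. I'll continue in small steps.

{"method": "apply_moves", "body": {
  "targets": [
    [-1,[0.0,-0.03,0],[0,0,0]],
    [-1,[0.01,-0.06,0],[0,0,0]],
    [-1,[0.01,-0.09,0],[0,0,0]],
    [-1,[0.02,-0.12,0],[0,0,0]],
    [-1,[0.02,-0.15,0],[0,0,0]],
    [-1,[0.02,-0.15,0],[0,0,0]],
    [-1,[0.02,-0.15,0],[0,0,0]],
    [-1,[0.02,-0.15,0],[0,0,0]]
  ]
}}

```text
time_s: 8.97
ee_pos: [490.0, -0.8, 57.8]
tool_rot: [2.04, 2.389, -0.0]
force: [-0.5, 0.2, -0.2]
grip_width: 0.4
```

Run:
```python
from m import *
i=vision.capture("top"); print(edge(i)); print(robot.sense()['ee_pos'],robot.sense()['force'])
```

```text
(array([41.8, 42.1, 42.6]), 14)
[490.00823253  -0.78491433  57.7958321 ] [ 0.18748281 -0.41423751 -0.01274887]
```

The block jumped 8.5 mm while the tool moved only 1.4 mm, and the force is now zero, so the pin has dropped into the notch. I'll back off along the rods and lift clear.

{"method": "apply_moves", "body": {
  "targets": [
    [-1,[-0.03,0.2,0],[0,0,0]],
    [-1,[-0.1,0.6,0],[0,0,0]],
    [-1,[-0.2,1.2,0],[0,0,0]],
    [-1,[-0.35,2.2,0],[0,0,0]],
    [-1,[-0.5,3.2,0],[0,0,0]],
    [-1,[-0.65,4.0,0],[0,0,0]],
    [-1,[-0.65,4.0,1],[0,0,0]],
    [-1,[-0.65,4.0,3],[0,0,0]]
  ]
}}

```text
time_s: 9.68
ee_pos: [482.2, 40.7, 86.7]
tool_rot: [-2.036, -2.387, 0.004]
force: [-0.6, -0.3, 0.6]
grip_width: 0.7
```

{"method": "apply_moves", "body": {
  "targets": [
    [-1,[0,0,2.5],[0,0,0]],
    [-1,[0,0,5],[0,0,0]],
    [-1,[0,0,7.5],[0,0,0]],
    [-1,[0,0,10],[0,0,0]],
    [-1,[0,0,12.5],[0,0,0]],
    [-1,[0,0,15],[0,0,0]],
    [-1,[-3,0,16],[0,0,0]],
    [-1,[-6,0,16],[0,0,0]]
  ]
}}

```text
time_s: 10.35
ee_pos: [423.8, 39.8, 249.7]
tool_rot: [2.037, 2.387, 0.003]
force: [-0.1, 0.3, 0.3]
grip_width: 0.6
```

{"method": "apply_moves", "body": {
  "targets": [
    [-1,[-3,0,0],[0,0,0]],
    [-1,[-6,0,0],[0,0,0]],
    [-1,[-8,2,0],[0,0,0]],
    [-1,[-10,4,0],[0,0,0]],
    [-1,[-10,7,0],[0,0,0]],
    [-1,[-10,10,0],[0,0,0]],
    [-1,[-10,10,0],[0,0,0]],
    [-1,[-10,10,0],[0,0,0]]
  ]
}}

```text
time_s: 11.02
ee_pos: [322.8, 140.6, 247.8]
tool_rot: [-2.035, -2.393, 0.0]
force: [0.4, -0.6, 0.8]
grip_width: 0.6
```

Run:
```python
from m import *
i=vision.capture("top"); j=vision.capture("scene"); print(edge(i), robot.sense()['ee_pos'],robot.sense()['time_s'])
a=cv2.resize(i[130:310,55:395],None,fx=2.3,fy=2.3,interpolation=cv2.INTER_CUBIC)
cv2.imwrite("pics/c4.png",a[:,:,::-1])
o=cv2.imread("pics/top0.png")[:,:,::-1]; d=cv2.absdiff(o,i).max(2)
for n,(x,y,w,h) in dict(sander=(150,172,70,48),tape=(242,154,56,54),cup=(335,145,55,50),bottle=(55,180,70,45)).items(): print(n,(d[y:y+h,x:x+w]>30).sum())
k=cv2.inRange(i,(0,0,0),(40,40,40)); k[:240]=0;k[265:]=0;k[:,:278]=0;k[:,305:]=0
ys,xs=np.nonzero(k); K=ray("top",[[xs.mean(),ys.mean()]],88)[0]; print("knob",len(xs),xs.mean(),ys.mean(),K,"before home",(Y-K[:2])@ax)
```

```text
(array([41.6, 42. , 42.5]), 36) [323.3160936  139.12908188 247.72766052] 11.1167
sander 0
tape 0
cup 0
bottle 0
knob 105 293.35238095238094 251.5142857142857 [499.20660486 -62.9771126   88.        ] before home 1.3318991382882324
```

View pics/c4.png

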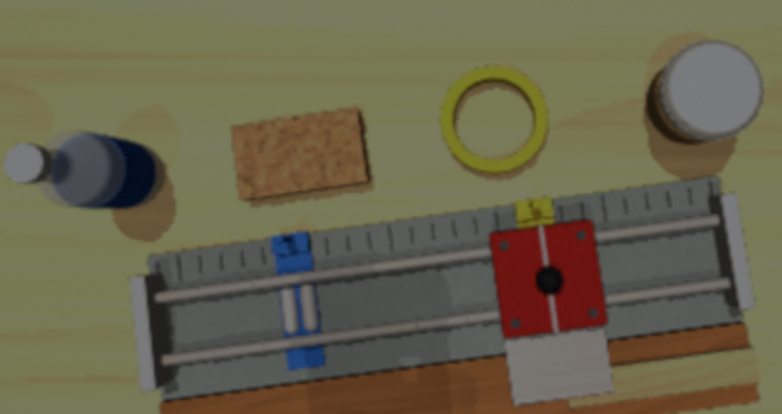

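The final view shows the block's white line (u≈543) in line with the yellow flag (u≈535) once the slant of the gauge is allowed for. Nothing else has moved and the arm is clear, so I'm handing in.

```bash
python3 -c "
from workcell import robot; s=robot.sense(); print(s['joint_velocities'],s['force']); print(robot.hand_in())"
```

```text
[-0.02781226 -0.00170883  0.00078613  0.00133164  0.00080008  0.00086315] [0.5744858  0.70155537 0.37430575]
the job is handed in; nothing more can be done
None
```

The red stop block is in the yellow clip's notch, and the job is handed in at about 11 s. I pushed its +y face with the closed fingertips, moving in small steps over the ramp.

- **Click over the ridge:** the push force peaked at about 8.7 N and fell away as the pin topped the first ridge. The block then jumped about 8.5 mm ahead on its own while the tool moved only 1.4 mm, and the force dropped to about zero.
- **Final position:** after backing off and lifting clear, the block had not moved. The top camera puts the knob about 1.3 mm short of the clip's middle, which is within the camera's roughly 2 mm accuracy.
- **Other objects:** the image around the bottle, cup, tape roll and sanding block was unchanged from the start. The fingertips pushed only the block's side, below the knob.

No check failed. Joint 1 was still settling very slightly (0.03 rad/s) at hand-in, with the arm well clear of everything.

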